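# Back the splint feeder off by one notch

## Robot

A 6-joint arm with a two-finger parallel gripper is mounted at the origin on the work surface. World frame = base frame: x ahead of the robot, y to its left, z up, the work surface at z = 0. Lengths are in m, angles in degrees, forces in N, time in s.
With the tool pointing down it reaches from about 0.425 to 0.95 m from the base axis. Payload 3.5 kg.
Tool frame: the origin (TCP) lies at the very end of the fingers, on their centre line; the grasp point (between the pads) lies 19 mm behind it; z points along the fingers, y is the direction in which the jaws open and shut (so a half turn about z gives the same grasp; the last joint's range is limited). The gripper opens to 85 mm and grips with 20 to 120 N. Pads are 22 mm wide; open, the fingers measure 114 mm over their backs; the gripper's body (76 mm by 85 mm) begins 54 mm behind the grasp point. The pads swing forward as they close: fully open they stand 13 mm farther back than shut.
Start: joints at [55.061, 16.404, 90.338, -0, 73.258, -8.594], TCP at [0.3, 0.605, 0.202] pointing down, gripper open.
Joint ranges: [-158.93, 158.93], [-51.34, 127.21], [12.03, 142.37], [-87.48, 267.48], [13.55, 161.25], [-162.69, 162.69]. Speed limits (degrees/s): [159.86, 159.86, 180, 180, 180, 180].

## Interface

Orientations are given as a 3x3 rotation matrix whose columns are the frame's x, y, z axes.
In Python, from workcell import env gives the robot as it stands.
- The arm moves only by the tool play_rows, never from a script. Its argument "motion" is a list of rows, each a list of 2 entries, a list of its own where there are three numbers: the shift along the world's x, y, z in cm, then the turn, a rotation vector about the world's x, y, z in degrees. In form: [[[tx, ty, tz], [wx, wy, wz]], ...]. A call has 1 to 5 rows; each row shifts and turns the pose as measured when the row begins; what a row does not reach is not made up. A row lasts 1/12 s, in which the tool goes at most 41.7 mm and 7.16 degrees, less where a joint would pass 70% of its speed; a pose out of reach is approached as far as the arm can. A call with a gripper value outside its range is refused whole. "claw" is the closure, from 0 (fully open) to 1 (shut), set as the call begins (left out, the last holds). The fingers move at their own pace and stop on an object; "newtons" is the grip in N (left out, the last holds). Time passes only in rows, so rows that do not move let the fingers close. It gives the time, the measured TCP pose, the force and the opening at its end, in the units of the state.
- env.read_state(): the state, without advancing time (a new reading comes with each control period).
- env.capture(name): name is "scene" or "top"; returns a dict with "img" (420x560x3 uint8, red, green, blue), "range_z" (420x560 float32, m along the optical axis (not along the pixel's ray), 0 where there is no reading), "fx", "fy", "cx", "cy" (pixels), "R" (3x3) and "t" (3): a world point X has camera coordinates R X + t. Camera axes: x right, y down, z forward; pixel columns grow to the right and rows downward; lengths in m; the calibration is good to about 2 mm. A picture is of the moment at which its call begins.
- env.hand_in(): hands the job in, once; it reports no verdict.
Trained networks look in a picture, given as the dict that the camera call returned (one of the last four; its "shot" number tells which), for a name from the list of things; names that differ only in an ending like _2 or _b are one class to them, and where a whole thing is asked for, a point or a joint stands for the part that bears it (a point fixed in the world has none). Each returns a list of dicts, best first, with "score" (0 to 1); they miss things now and then, are a little off and sometimes report something else, mostly with a low value. They report only what shows in the picture. A call takes as long as a camera call.
- env.silhouettes(picture, label): "mask" (420x560 bool, what is visible of it) and "bbox" ([left, top, width, height] in pixels, round what is visible of it).
- env.spot_point(picture, label): "location" ([column, row] in pixels: a listed point, or the origin of a listed thing).
The state is a dict: "time": time; "qpos": joint angles; "qd": joint speeds; "effort": joint torques, N m; "eef_pos": TCP position; "orientation": TCP orientation; "force": force on the tool from outside, world axes, zero at the start; "torque": the same for the moment, N m; "opening": opening from 0.0 (shut) to 1.0 (fully open).
Only numpy, scipy, OpenCV 4.12 (cv2) and the standard library are available. Lean on these libraries where they do the work, as an engineer would, in place of code of your own. Each camera call takes 0.05 s, during which the arm holds its last target. There are 200 camera calls.

## Task

Let the basket maker's splint feeder back by one notch: with a fingertip push the pawl's ball-ended tail over towards the robot, so that the pawl lifts out of the ratchet teeth and stays tipped back, then push a peg of the wheel so that it turns backward (its top comes towards the robot) by one notch, which is one peg spacing. Then push the tail over the other way so that the pawl drops fully into the next notch. Nothing is to be picked up; leave the loose things where they are.

Things in the scene. Friction and masses are not known exactly. Their poses are not given: they have to be found in the camera images.
- feeder: Splint feeder fixed to the table. Origin: underside centre of its plywood board (340 x 280 x 18 mm), below the axle; z up, x away from the robot, yaw within 0.4. Axle along y, 120 mm above the table. On it: ratchet wheel at y 0 (8 teeth, radius 52), peg wheel at y +85, roller with a wooden splint at y -78 (tops at 170). Posts at y +-26 rise to 138 at the axle, 187 at the pawl pin.
- wheel (a joint): Angle (rad) of ratchet wheel, roller and peg wheel, which turn as one; it grows as they turn BACKWARD (top moves in feeder -x). Starts within 0.1 of 0; one notch = one peg spacing = 0.785, so the next notch back is at 0.785. Stiff (0.12 N m), stays where left. With the pawl down it has play of about +-0.17; the pawl blocks more backward turning. The splint strip moves along with it.
- axle (a point): Centre of the peg wheel, on the axle, 120 mm above the table. Eight round wooden pegs (12 mm thick, 45 degrees apart) stand out radially from a hub of radius 34 mm; their ends lie 90 mm from this point. With wheel at 0 one peg points straight up.
- peg_end (a point): Outer end of the peg that points straight up (within 0.1 rad) at the start, 90 mm from axle; moves with the wheel.
- pawl (a joint): Angle (rad) of the pawl; grows as its nose rises. 0 = fully down in a notch, about 0.13 = resting on a tooth, 1.1 = tipped back on its stop. Swings freely, weighted by the ball: released below about 0.64 it falls down by itself, above it falls back on the stop and stays. Needs about 1 N at the ball.
- pawl_pin (a point): Centre of the pawl's pin (parallel to the axle): 80 mm from the axle in feeder -x, at feeder y 0, 178 mm above the table. When down, the pawl's arm (14 mm wide) runs 80 mm in +x to the nose. A thin tail (10 mm) rises 75 mm to the ball, leaning 0.5 rad to +x when down, 0.6 rad to -x when tipped back.
- tail_ball (a point): Centre of the black ball (24 mm across) at the end of the pawl's tail; moves with the pawl. About 244 mm above the table when down, 240 mm when tipped back. Pushing it in feeder -x lifts the pawl, pushing it in +x lets it down.
- glue_jar: small clear jar, 36 mm across, 55 mm high, standing on the feeder's board near its far end; a bystander, to be left alone
- offcut: wooden offcut 50 x 22 x 18 mm lying on the feeder's board near its robot end; a bystander, to be left alone
- screwdriver: yellow-handled screwdriver lying on the table; a bystander, to be left alone
- mallet: wooden mallet lying on the table; a bystander, to be left alone
- mug: white mug, 76 mm across, 90 mm high; a bystander, to be left alone
- wax_tin: round tin, 70 mm across, 45 mm high; a bystander, to be left alone
- brush: wooden brush lying on the table; a bystander, to be left alone

How it is judged:
By the outcome, as a careful person would: the job done as asked, in the order asked, and still so for the second after the job is handed in, with the robot touching nothing.
It also fails if it takes over 69 s, if anything falls off the work surface, if the arm or the gripper's body presses on something with over 40 N, if the wrist force passes 120 N, or if a joint passes its speed limit or range.

## Working session

There is one attempt and no reset: what is moved stays moved. The work goes in short steps, Python scripts to look and compute and a tool call to move; the robot and the scene stay as the last step left them, time stands still between calls to the robot, and variables do not carry over. Pictures are saved under pics/ and viewed, about 8 in all and at most 12, crops included, and the job is handed in when it is done.

Besides the shell and the picture viewer there is one more tool, called as name([rows], argument=value, ...), one row to a line, values as JSON. play_rows: Moves the arm, as the interface text tells. Its arguments: {"type":"object","properties":{"motion":{"type":"array"},"claw":{"type":"number"},"newtons":{"type":"number"}},"required":["motion"]}

```bash
mkdir -p pics; cat > h.py <<'E'
import numpy as np, cv2
from workcell import env
def ray(c,px):
    d=np.array([(px[0]-c['cx'])/c['fx'],(px[1]-c['cy'])/c['fy'],1.]); R=np.array(c['R']);return -R.T@np.array(c['t']),R.T@d
def tri(c1,p1,c2,p2):
    o1,d1=ray(c1,p1);o2,d2=ray(c2,p2);A=np.c_[d1,-d2];s=np.linalg.lstsq(A,o2-o1,rcond=None)[0]
    a=o1+s[0]*d1;b=o2+s[1]*d2;return (a+b)/2,np.linalg.norm(a-b)
def depth(c,px):
    o,d=ray(c,px);return o+d*c['range_z'][int(round(px[1])),int(round(px[0]))]
def look(names,tag=None):
    cs={n:env.capture(n) for n in('scene','top')};out={}
    for l in names:
        s={n:env.spot_point(c,l) for n,c in cs.items()}
        print(l,{n:(np.round(v[0]['location'],1).tolist(),round(v[0]['score'],2)) if v else None for n,v in s.items()})
        if all(s.values()):
            p,e=tri(cs['scene'],s['scene'][0]['location'],cs['top'],s['top'][0]['location']);print('   ',np.round(p,4),'gap',round(e,4));out[l]=p
    if tag:
        for n,c in cs.items(): cv2.imwrite(f'pics/{tag}_{n}.png',cv2.cvtColor(c['img'],cv2.COLOR_RGB2BGR))
    return cs,out
E
python3 - <<'E'
from h import *
cs,o=look(['feeder','axle','peg_end','pawl_pin','tail_ball'],'a')
for l in ['mug','glue_jar','mallet','wax_tin']:
    s=env.spot_point(cs['top'],l)
    if s: print(l,s[0]['score'],np.round(depth(cs['top'],s[0]['location']),3))
E
```

```text
feeder {'scene': ([274.6, 247.8], 0.98), 'top': ([291.6, 228.8], 0.29)}
    [ 0.5279 -0.078  -0.0723] gap 0.0509
axle {'scene': ([299.8, 225.1], 0.77), 'top': None}
peg_end {'scene': ([304.6, 198.2], 0.94), 'top': ([262.5, 217.4], 0.64)}
    [0.538  0.0315 0.2052] gap 0.0001
pawl_pin {'scene': ([292.0, 180.0], 0.63), 'top': ([294.0, 228.9], 0.68)}
    [ 0.5033 -0.069   0.1768] gap 0.0084
tail_ball {'scene': ([302.7, 200.0], 0.64), 'top': ([291.4, 217.0], 0.61)}
    [ 0.5199 -0.0451  0.1394] gap 0.0503
glue_jar 0.67 [0.675 0.043 0.06 ]
mallet 0.69 [ 0.618 -0.433  0.019]
wax_tin 0.56 [0.513 0.38  0.044]
```

```bash
python3 -c "
import cv2,numpy as np
a=cv2.imread('pics/a_scene.png');b=cv2.imread('pics/a_top.png')
print(a.shape)"
```

```text
(420, 560, 3)
```

View pics/a_scene.png

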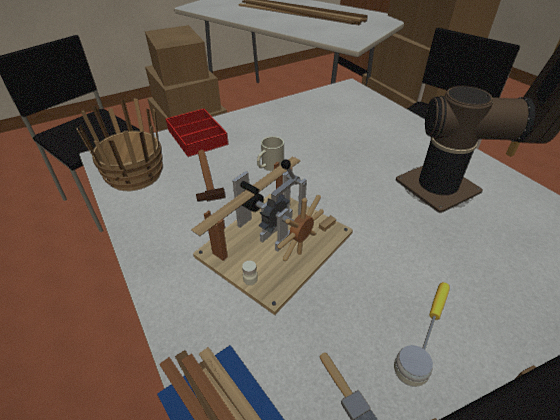

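View pics/a_top.png

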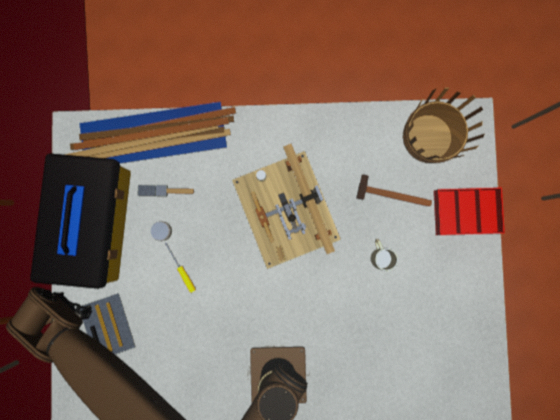

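```bash
python3 - <<'E'
from h import *
c=env.capture('top');s=env.capture('scene')
def cloud(c):
    v,u=np.mgrid[0:420,0:560];z=c['range_z'];P=np.stack([(u-c['cx'])/c['fx']*z,(v-c['cy'])/c['fy']*z,z],-1)
    W=(P-np.array(c['t']))@np.array(c['R']);W[z==0]=np.nan;return W
W=cloud(c)
m=(W[...,2]>.009)&(W[...,2]<.03);sub=np.zeros((420,560),bool);sub[145:275,228:345]=1
m&=sub;m=cv2.morphologyEx(m.astype(np.uint8),cv2.MORPH_OPEN,np.ones((3,3)))
n,lab,st,_=cv2.connectedComponentsWithStats(m);k=1+np.argmax(st[1:,4])
pts=(W[lab==k][:,:2]*1000).astype(np.float32)
print(cv2.minAreaRect(pts), cv2.boxPoints(cv2.minAreaRect(pts)))
print('cam',-np.array(c['R']).T@c['t'],-np.array(s['R']).T@s['t'],c['fx'],s['fx'])
# black ball in top / scene via silhouettes of pawl? 
for cc,n in((c,'top'),(s,'scene')):
    for l in('tail_ball','pawl','feeder'):
        q=env.silhouettes(cc,l);print(n,l,[(round(x['score'],2),x['bbox']) for x in q[:2]])
a=cv2.resize(c['img'][150:270,230:340],None,fx=3.6,fy=3.6,interpolation=cv2.INTER_CUBIC)
b=cv2.resize(s['img'][150:260,220:330],None,fx=3.6,fy=3.6,interpolation=cv2.INTER_CUBIC)
H=max(a.shape[0],b.shape[0]);o=np.zeros((H,a.shape[1]+b.shape[1],3),np.uint8);o[:a.shape[0],:a.shape[1]]=a;o[:b.shape[0],a.shape[1]:]=b
cv2.imwrite('pics/b.png',o[...,::-1])
Ws=cloud(s);print('ball scene',np.round(Ws[162:166,284:288].reshape(-1,3)[::5],3))
E
```

```text
((561.7149047851562, -11.30291748046875), (340.24969482421875, 214.16444396972656), 19.97928237915039) [[ 365.2409     31.206375]
 [ 438.4167   -170.06885 ]
 [ 758.1889    -53.81221 ]
 [ 685.0131    147.46301 ]]
cam [ 0.46590815 -0.02477663  1.65914875] [0.92326539 0.57402692 0.76805628] 465.4140539127362 381.6767021754008
top tail_ball [(0.69, [284.0, 209.5, 14.0, 24.0])]
top pawl [(0.67, [286.6, 206.5, 9.5, 28.3]), (0.64, [233.3, 141.9, 107.8, 121.5])]
top feeder [(0.67, [354.7, 172.8, 77.3, 29.9]), (0.57, [234.2, 140.2, 107.5, 128.3])]
scene tail_ball [(0.66, [273.9, 163.0, 24.7, 39.0])]
scene pawl [(0.84, [271.3, 156.9, 25.2, 40.5]), (0.39, [191.9, 155.6, 160.7, 158.3])]
scene feeder [(0.72, [242.2, 198.6, 78.5, 62.3]), (0.71, [191.7, 158.5, 162.7, 155.0])]
ball scene [[ 0.54  -0.056  0.253]
 [ 0.541 -0.05   0.254]
 [ 0.54  -0.047  0.253]
 [ 0.537 -0.048  0.248]]
```

View pics/b.png

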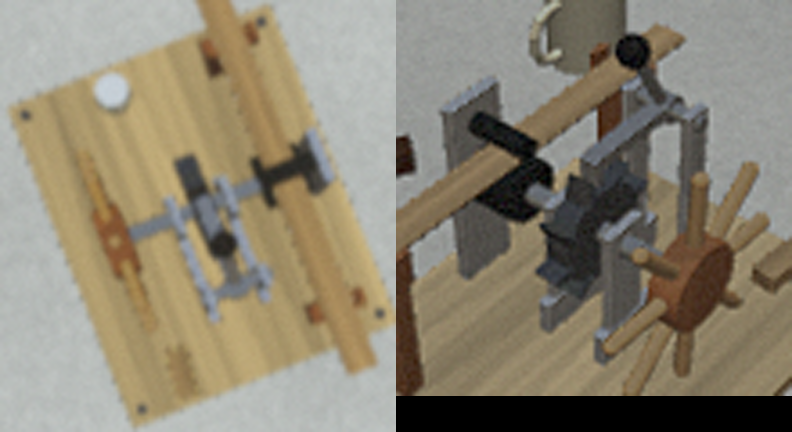

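```bash
cat >> h.py <<'E'
YAW=np.deg2rad(20.);O=np.array([.573,-.0423,0]);RF=cv2.Rodrigues(np.array([0,0,YAW]))[0]
f2w=lambda p:O+RF@np.array(p)
w2f=lambda p:RF.T@(np.array(p)-O)
E
python3 - <<'E'
from h import *
cs,_=look([])
p,e=tri(cs['scene'],(285.8,163.9),cs['top'],(291.7,217.5));print('ball',p,e,w2f(p))
print('peg',w2f([.538,.0315,.2052]))
s=env.read_state();print(s['time'],s['eef_pos'],s['orientation'],s['opening'])
for q in([0.0,0,.33],[0.0,0,.235],[-.09,0,.235],[.035,.085,.185],[-.04,.085,.18]):print(q,f2w(q))
# project axle center & predicted points into scene for check
c=cs['scene']
for q in([0,.085,.12],[.17,.14,.018],[-.17,-.14,.018],[.17,-.14,.018]):
    P=np.array(c['R'])@f2w(q)+c['t'];print(q,c['fx']*P[0]/P[2]+c['cx'],c['fy']*P[1]/P[2]+c['cy'])
E
```

```text
ball [ 0.53321574 -0.05885998  0.24350457] 7.95132345964271e-05 [-0.04304882 -0.00195427  0.24350457]
peg [-0.00764816  0.08132002  0.2052    ]
1.3 [0.29950747 0.6048834  0.2015074 ] [[-8.96134399e-01  4.43782758e-01 -5.02539397e-05]
 [ 4.43782759e-01  8.96134400e-01 -2.26379262e-05]
 [ 3.49879628e-05 -4.25884564e-05 -9.99999998e-01]] 0.9954866740097454
[0.0, 0, 0.33] [ 0.573  -0.0423  0.33  ]
[0.0, 0, 0.235] [ 0.573  -0.0423  0.235 ]
[-0.09, 0, 0.235] [ 0.48842766 -0.07308181  0.235     ]
[0.035, 0.085, 0.185] [0.57681753 0.04954458 0.185     ]
[-0.04, 0.085, 0.18] [0.50634058 0.02389307 0.18      ]
[0, 0.085, 0.12] 302.45729682851083 227.37972093404076
[0.17, 0.14, 0.018] 275.31230625507516 310.83545828367494
[-0.17, -0.14, 0.018] 276.14677057897603 188.8797319360287
[0.17, -0.14, 0.018] 193.28008719706057 252.30941815416054
```

play_rows([
  [[0,0,4],[0,0,0]],
  [[0,0,4],[0,0,0]],
  [[0,0,4],[0,0,0]],
  [[0,0,2],[0,0,0]],
  [[3,-3,0],[0,0,0]],
], claw=1)

```text
time: 1.72
eef_pos: [0.3223, 0.575, 0.3411]
orientation: [[-0.899, 0.437, -0.009], [0.437, 0.899, -0.008], [0.005, -0.011, -1.0]]
force: [1.1, -0.7, 0.6]
opening: 0.3
```

play_rows([
  [[1.5,-3.8,0],[0,0,5]],
  [[1.5,-3.8,0],[0,0,5]],
  [[1.5,-3.8,0],[0,0,5]],
  [[1.5,-3.8,0],[0,0,5]],
  [[1.5,-3.8,0],[0,0,5]],
])

```text
time: 2.13
eef_pos: [0.4, 0.3823, 0.3457]
orientation: [[-1.0, -0.01, 0.002], [-0.01, 1.0, -0.002], [-0.002, -0.002, -1.0]]
force: [0.7, -0.6, 1.1]
opening: -0.001
```

play_rows([
  [[1.5,-3.8,0],[0,0,5]],
  [[1.5,-3.8,0],[0,0,5]],
  [[1.5,-3.8,0],[0,0,5]],
  [[1.5,-3.8,0],[0,0,5]],
  [[1.5,-3.8,0],[0,0,5]],
])

```text
time: 2.55
eef_pos: [0.4743, 0.1875, 0.3474]
orientation: [[-0.891, -0.454, 0.007], [-0.454, 0.891, 0.001], [-0.007, -0.002, -1.0]]
force: [-0.2, -0.1, -0.2]
opening: 0.003
```

play_rows([
  [[1.5,-3.8,0],[0,0,0]],
  [[1.5,-3.8,0],[0,0,0]],
  [[1.5,-3.8,0],[0,0,0]],
  [[1.5,-3.8,0],[0,0,0]],
  [[1.5,-3.8,0],[0,0,0]],
])

```text
time: 2.97
eef_pos: [0.5485, -0.0074, 0.3495]
orientation: [[-0.889, -0.457, 0.013], [-0.457, 0.89, 0.001], [-0.012, -0.005, -1.0]]
force: [0.2, -0.3, 0.6]
opening: 0.001
```

play_rows([
  [[2.4,-3.0,0],[0,0,-6]],
  [[0,-0.6,0],[0,0,-1]],
  [[0,0,-4],[0,0,0]],
  [[0,0,-4],[0,0,0]],
  [[0,0,-2.5],[0,0,0]],
])

```text
time: 3.38
eef_pos: [0.579, -0.0562, 0.2507]
orientation: [[-0.944, -0.328, 0.031], [-0.328, 0.945, -0.008], [-0.027, -0.017, -0.999]]
force: [0.1, 1.0, -0.4]
opening: -0.001
```

play_rows([
  [[-0.4,1.2,0],[0.5,1.7,0]],
  [[0,0,-1.8],[0,0,0]],
  [[0,0,0],[0,0,0]],
])

```text
time: 3.63
eef_pos: [0.5695, -0.0425, 0.2227]
orientation: [[-0.945, -0.328, -0.015], [-0.328, 0.945, 0.006], [0.012, 0.011, -1.0]]
force: [-0.1, 0.2, -0.3]
opening: -0.002
```

play_rows([
  [[-1.4,-0.5,0.6],[0,-0.8,0]],
  [[-1.0,-0.35,0],[0,0,0]],
  [[-1.0,-0.35,0],[0,0,0]],
  [[-1.0,-0.35,0],[0,0,0]],
  [[-1.0,-0.35,0],[0,0,0]],
])

```text
time: 4.05
eef_pos: [0.514, -0.0608, 0.2312]
orientation: [[-0.943, -0.331, 0.002], [-0.331, 0.943, 0.006], [-0.003, 0.005, -1.0]]
force: [-0.1, -0.5, 1.0]
opening: 0.002
```

play_rows([
  [[-0.9,-0.35,0],[0,0,0]],
  [[-0.9,-0.35,0],[0,0,0]],
  [[-0.8,-0.3,0],[0,0,0]],
  [[0,0,0],[0,0,0]],
])

```text
time: 4.38
eef_pos: [0.4844, -0.0727, 0.2338]
orientation: [[-0.944, -0.33, 0.006], [-0.33, 0.944, 0.004], [-0.007, 0.002, -1.0]]
force: [0.9, -0.3, -0.1]
opening: -0.003
```

play_rows([
  [[2.5,0.9,0],[0,0,0]],
  [[1,0.3,3.5],[0,0,0]],
  [[0,0,4],[0,0,0]],
  [[1,4,0],[0,0,0]],
  [[1,4,0],[0,0,0]],
])

```text
time: 4.8
eef_pos: [0.5385, 0.0149, 0.3099]
orientation: [[-0.949, -0.316, 0.003], [-0.316, 0.949, 0.004], [-0.004, 0.003, -1.0]]
force: [0.7, 0.3, -0.9]
opening: 0.0
```

```bash
python3 - <<'E'
from h import *
cs,_=look(['tail_ball','peg_end'])
s=env.read_state();print(w2f(s['eef_pos']),s['eef_pos'])
b=cv2.resize(cs['scene']['img'][140:260,220:340],None,fx=4.5,fy=4.5,interpolation=cv2.INTER_CUBIC)
cv2.imwrite('pics/c.png',b[...,::-1])
E
```

```text
tail_ball {'scene': ([286.2, 168.0], 0.89), 'top': ([292.0, 220.4], 0.71)}
    [ 0.5273 -0.0614  0.2276] gap 0.0055
peg_end {'scene': ([301.9, 200.1], 0.95), 'top': None}
[-0.01404152  0.06581004  0.30789412] [0.53729692 0.01473873 0.30789412]
```

View pics/c.png

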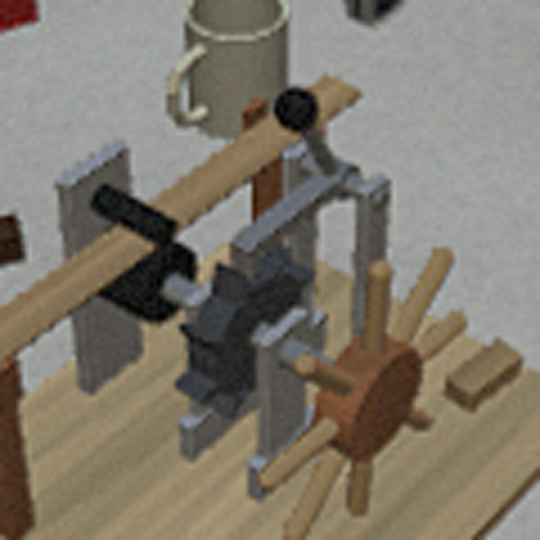

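```bash
python3 - <<'E'
from h import *
cs={n:env.capture(n) for n in('scene','top')}
s=env.read_state();print(s['time'],s['eef_pos'])
for n,c in cs.items():
    P=np.array(c['R'])@np.array(s['eef_pos'])+c['t'];u,v=c['fx']*P[0]/P[2]+c['cx'],c['fy']*P[1]/P[2]+c['cy'];print(n,u,v,P[2],[k for k in c], c.get('shot'))
o=np.hstack([cs['scene']['img'][60:300,120:520],cs['top']['img'][100:340,120:520]])
cv2.imwrite('pics/d.png',o[...,::-1])
E
```

```text
5.2 [0.53720776 0.01433382 0.30780332]
scene 302.380388918008 156.6751225355847 0.8100227422663691 ['img', 'range_z', 'fx', 'fy', 'cx', 'cy', 'R', 't', 'shot'] 9
top 266.996349241593 215.7865190953841 1.3535511011784076 ['img', 'range_z', 'fx', 'fy', 'cx', 'cy', 'R', 't', 'shot'] 10
```

View pics/d.png

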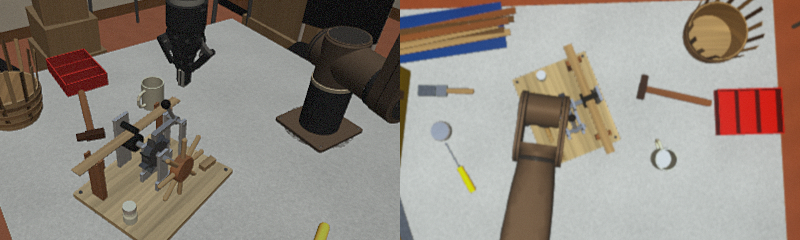

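```bash
python3 - <<'E'
from h import *
c=env.capture('scene')
v,u=np.mgrid[90:150,285:320];
for vv in range(134,150,2):
    print(vv,[ (uu,np.round(depth(c,(uu,vv)),3).tolist()) for uu in range(296,309,3) if c['range_z'][vv,uu]<.85 and c['range_z'][vv,uu]>0])
print(env.read_state()['eef_pos'],env.read_state()['opening'],env.read_state()['qpos'])
cv2.imwrite('pics/e.png',cv2.resize(c['img'][60:180,240:360],None,fx=4.5,fy=4.5,interpolation=cv2.INTER_CUBIC)[...,::-1])
E
```

```text
134 [(299, [0.548, 0.014, 0.366]), (302, [0.547, 0.024, 0.371]), (305, [0.542, 0.027, 0.371]), (308, [0.537, 0.03, 0.371])]
136 [(299, [0.548, 0.014, 0.361]), (302, [0.547, 0.023, 0.366]), (305, [0.541, 0.026, 0.365]), (308, [0.537, 0.03, 0.366])]
138 [(299, [0.549, 0.016, 0.358]), (302, [0.545, 0.022, 0.36]), (305, [0.541, 0.026, 0.361]), (308, [0.536, 0.029, 0.361])]
140 [(299, [0.548, 0.016, 0.353]), (302, [0.546, 0.023, 0.356]), (305, [0.54, 0.026, 0.356]), (308, [0.536, 0.029, 0.356])]
142 [(299, [0.548, 0.016, 0.348]), (302, [0.546, 0.024, 0.352]), (305, [0.541, 0.027, 0.352]), (308, [0.533, 0.026, 0.349])]
144 [(299, [0.549, 0.017, 0.345]), (302, [0.545, 0.022, 0.346]), (305, [0.54, 0.026, 0.346]), (308, [0.528, 0.02, 0.339])]
146 [(302, [0.546, 0.025, 0.343]), (305, [0.536, 0.021, 0.338])]
148 []
[0.53724166 0.01427275 0.30787862] 0.0008439754880188977 [  -9.41839945   -4.77717507  102.240148      0.22688617   82.62278521
 -118.03102168]
```

View pics/e.png

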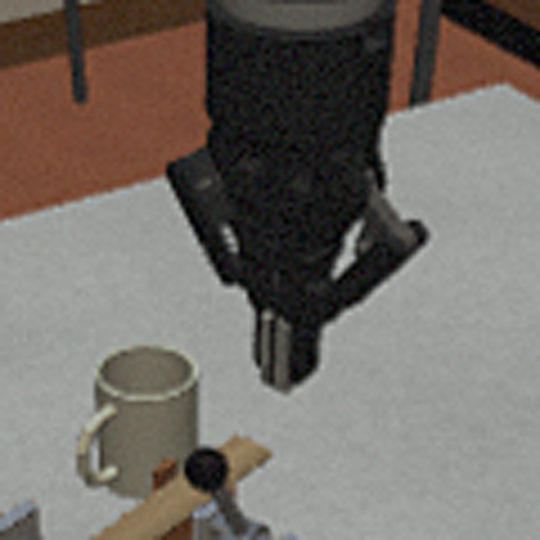

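The measured tip stands about 27 mm higher in the camera than the reported TCP. The tip therefore passed over the ball and the pawl is still down. I'll retry with that offset.

play_rows([
  [[2,-3,0],[0,0,1]],
  [[1.6,-2.6,0],[0,0,1]],
  [[0,0,-4],[0,0,0]],
  [[0,0,-4],[0,0,0]],
  [[0,0,0],[0,0,0]],
])

```text
time: 5.67
eef_pos: [0.5749, -0.0486, 0.2289]
orientation: [[-0.937, -0.348, 0.007], [-0.348, 0.938, 0.002], [-0.007, -0.0, -1.0]]
force: [-0.7, -0.0, -1.8]
opening: -0.005
```

```bash
cat >> h.py <<'E'
def tip(c):
    "lowest world z of the gripper points near the reported TCP xy, in the scene camera"
    s=env.read_state();z=c['range_z'];v,u=np.mgrid[0:420,0:560]
    P=np.stack([(u-c['cx'])/c['fx']*z,(v-c['cy'])/c['fy']*z,z],-1);W=(P-np.array(c['t']))@np.array(c['R'])
    p=np.array(s['eef_pos']);m=(z>0)&(np.linalg.norm(W[...,:2]-p[:2],axis=-1)<.028)&(W[...,2]>p[2]-.03)&(W[...,2]<p[2]+.09)
    q=W[m];q=q[np.argsort(q[:,2])];print('tcp',np.round(p,4),'f',np.round(w2f(p),4),'lowest',np.round(q[:12:3],4).tolist(),'mid xy',np.round(q[:150].mean(0),4))
E
python3 - <<'E'
from h import *
tip(env.capture('scene'))
E
```

```text
tcp [ 0.5763 -0.0488  0.2327] f [ 0.0009 -0.0073  0.2327] lowest [[0.5769, -0.0387, 0.2604], [0.5839, -0.0445, 0.2622], [0.5867, -0.0487, 0.2634], [0.5853, -0.0466, 0.2641]] mid xy [ 0.5791 -0.0403  0.2797]
```

play_rows([
  [[-0.2,0.6,-2.8],[0,0,0]],
  [[0,0,0],[0,0,0]],
  [[-1.2,-0.4,0],[0,0,0]],
  [[-1.0,-0.35,0],[0,0,0]],
  [[-1.0,-0.35,0],[0,0,0]],
])

```text
time: 6.13
eef_pos: [0.5466, -0.0559, 0.2162]
orientation: [[-0.937, -0.347, 0.026], [-0.347, 0.938, -0.001], [-0.024, -0.01, -1.0]]
force: [1.4, 0.8, 1.7]
opening: 0.004
```

play_rows([
  [[-1.0,-0.35,0],[0,0,0]],
  [[-1.0,-0.35,0],[0,0,0]],
  [[-1.0,-0.35,0],[0,0,0]],
  [[-1.0,-0.35,0],[0,0,0]],
])

```text
time: 6.47
eef_pos: [0.508, -0.0725, 0.2286]
orientation: [[-0.937, -0.347, 0.043], [-0.348, 0.937, -0.007], [-0.038, -0.021, -0.999]]
force: [-0.5, 1.0, 1.0]
opening: 0.003
```

```bash
python3 - <<'E'
from h import *
cs,_=look(['tail_ball'])
tip(cs['scene'])
cv2.imwrite('pics/f.png',cv2.resize(cs['scene']['img'][110:230,230:350],None,fx=3.5,fy=3.5,interpolation=cv2.INTER_CUBIC)[...,::-1])
E
```

```text
tail_ball {'scene': ([299.9, 155.7], 0.81), 'top': ([278.4, 251.0], 0.16)}
    [ 0.4643 -0.036   0.2557] gap 0.0748
tcp [ 0.5085 -0.0721  0.2276] f [-0.0708 -0.0059  0.2276] lowest [[0.5128, -0.0577, 0.1977], [0.5163, -0.0568, 0.1996], [0.4999, -0.0645, 0.2006], [0.5249, -0.0524, 0.2028]] mid xy [ 0.4993 -0.0664  0.2377]
```

View pics/f.png

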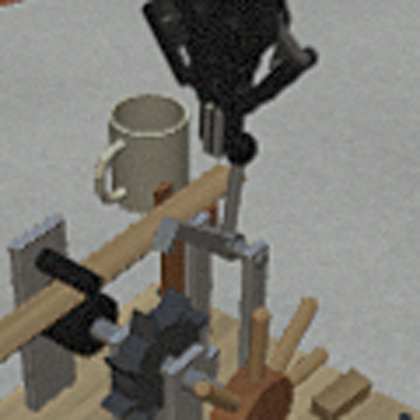

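play_rows([
  [[-1.0,-0.2,-0.7],[0,0.8,0]],
  [[-1.0,-0.3,-0.6],[0,0.8,0]],
  [[-0.8,-0.3,-0.5],[0,0,0]],
  [[0,0,0],[0,0,0]],
])

```text
time: 7.0
eef_pos: [0.4828, -0.08, 0.2115]
orientation: [[-0.937, -0.348, 0.024], [-0.348, 0.937, -0.005], [-0.02, -0.013, -1.0]]
force: [4.8, 3.0, 0.6]
opening: -0.004
```

play_rows([
  [[2,0.7,0],[0,0,0]],
  [[2,0.7,2],[0,0,0]],
  [[0.5,1,4],[0,0,0]],
  [[1,4,0],[0,0,0]],
  [[1,4,0],[0,0,0]],
])

```text
time: 7.42
eef_pos: [0.5444, 0.0206, 0.2676]
orientation: [[-0.942, -0.337, 0.013], [-0.337, 0.942, -0.005], [-0.011, -0.009, -1.0]]
force: [0.2, 0.4, -1.3]
opening: -0.002
```

```bash
python3 - <<'E'
from h import *
cs,_=look(['tail_ball','peg_end'])
tip(cs['scene'])
cv2.imwrite('pics/g.png',cv2.resize(cs['scene']['img'][110:250,230:350],None,fx=4,fy=4,interpolation=cv2.INTER_CUBIC)[...,::-1])
E
```

```text
tail_ball {'scene': ([409.4, 369.6], 0.38), 'top': ([302.7, 243.9], 0.46)}
    [ 0.372   0.0938 -0.3926] gap 0.4499
peg_end {'scene': ([303.3, 198.7], 0.7), 'top': None}
tcp [0.5438 0.02   0.2669] f [-0.0061  0.0686  0.2669] lowest [[0.5452, 0.0296, 0.2986], [0.5524, 0.029, 0.3008], [0.5551, 0.0253, 0.3021], [0.5554, 0.0219, 0.3027]] mid xy [0.5488 0.0281 0.3155]
```

View pics/g.png

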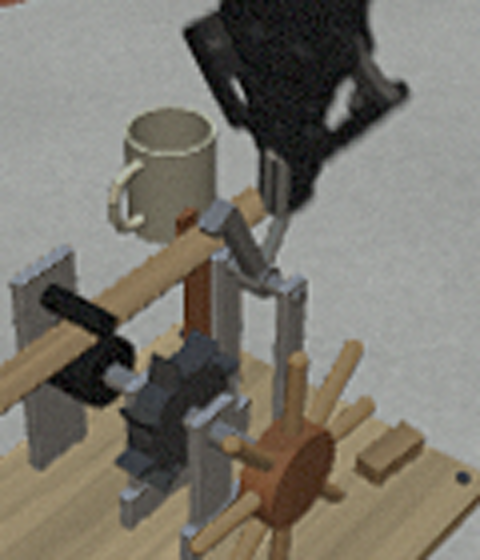

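play_rows([
  [[2.8,2.7,0],[0,0.7,0]],
  [[0,0,-3.5],[0,0,0]],
  [[0,0,-3.5],[0,0,0]],
  [[0,0,0],[0,0,0]],
])

```text
time: 8.05
eef_pos: [0.5714, 0.042, 0.1947]
orientation: [[-0.944, -0.331, 0.0], [-0.331, 0.944, -0.007], [0.002, -0.006, -1.0]]
force: [-1.0, 0.1, -2.2]
opening: 0.004
```

```bash
python3 - <<'E'
from h import *
c=env.capture('scene');tip(c)
for th in(0,.05,.1,.7,.785,.87):
    P=np.array(c['R'])@f2w([-.09*np.sin(th),.085,.12+.09*np.cos(th)])+c['t'];print(th,c['fx']*P[0]/P[2]+c['cx'],c['fy']*P[1]/P[2]+c['cy'])
print(env.spot_point(c,'peg_end')[:2],env.spot_point(c,'axle')[:1])
E
```

```text
tcp [0.5727 0.0417 0.1978] f [0.0284 0.079  0.1978] lowest [[0.5901, 0.0579, 0.1682], [0.551, 0.0387, 0.1713], [0.5474, 0.0417, 0.172], [0.5906, 0.0586, 0.1722]] mid xy [0.5681 0.0471 0.2153]
0 303.9353087302425 198.9374444241705
0.05 305.1250681195209 197.9714365126323
0.1 306.3003710679962 197.08964551559194
0.7 318.1924676068626 193.42221163509
0.785 319.4121609235161 193.9226339004619
0.87 320.4915591352488 194.65755040848748
[{'location': [300.4, 198.1], 'score': 0.73}] [{'location': [298.7, 227.4], 'score': 0.86}]
```

play_rows([
  [[-0.1,0.5,-3],[0,0,0]],
  [[0,0,-1],[0,0,0]],
  [[0,0,0],[0,0,0]],
  [[-0.9,-0.35,-0.1],[0,0.3,0]],
  [[-0.9,-0.35,-0.1],[0,0.3,0]],
])

```text
time: 8.62
eef_pos: [0.5629, 0.0362, 0.1738]
orientation: [[-0.944, -0.328, 0.022], [-0.328, 0.944, -0.01], [-0.018, -0.017, -1.0]]
force: [0.0, 0.1, 0.2]
opening: -0.002
```

play_rows([
  [[-0.9,-0.35,-0.3],[0,0.3,0]],
  [[-0.9,-0.35,-0.3],[0,0.3,0]],
  [[-0.8,-0.3,-0.3],[0,0.3,0]],
  [[0,0,0],[0,0,0]],
])

```text
time: 8.95
eef_pos: [0.536, 0.0246, 0.1702]
orientation: [[-0.945, -0.327, 0.016], [-0.327, 0.945, -0.01], [-0.012, -0.015, -1.0]]
force: [-0.5, -0.1, -0.2]
opening: 0.005
```

```bash
python3 - <<'E'
from h import *
c=env.capture('scene');tip(c);print(env.read_state()['force'])
print(env.spot_point(c,'peg_end')[:2],env.spot_point(c,'axle')[:1])
cv2.imwrite('pics/i.png',cv2.resize(c['img'][130:270,230:370],None,fx=4,fy=4,interpolation=cv2.INTER_CUBIC)[...,::-1])
E
```

```text
tcp [0.5365 0.0246 0.1705] f [-0.0114  0.0754  0.1705] lowest [[0.5348, 0.0461, 0.1405], [0.5191, 0.0314, 0.1407], [0.5156, 0.0261, 0.1414], [0.5394, 0.0487, 0.1417]] mid xy [0.5348 0.0373 0.1573]
[ 0.73962891 -0.24281278  0.67243425]
[{'location': [312.2, 193.6], 'score': 0.92}] [{'location': [297.9, 227.1], 'score': 0.91}]
```

View pics/i.png

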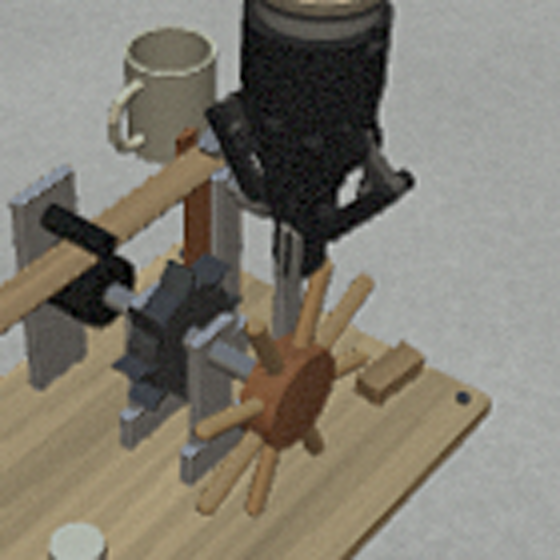

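play_rows([
  [[-0.7,0.1,-0.9],[0,0.3,0]],
  [[-0.7,0.1,-0.9],[0,0.3,0]],
  [[-0.6,-0.1,-0.7],[0,0.3,0]],
  [[-0.4,-0.1,-0.4],[0,0,0]],
  [[0,0,0],[0,0,0]],
])

```text
time: 9.52
eef_pos: [0.5128, 0.0244, 0.1396]
orientation: [[-0.944, -0.329, 0.003], [-0.329, 0.944, -0.012], [0.001, -0.013, -1.0]]
force: [0.1, -1.2, 1.9]
opening: -0.002
```

```bash
cat >> h.py <<'E'
def theta(c):
    r=env.spot_point(c,'peg_end');a=env.spot_point(c,'axle')
    print('peg',[(np.round(x['location'],1).tolist(),round(x['score'],2)) for x in r[:2]],'axle',a[0]['location'] if a else None)
    if not r:return
    th=np.linspace(-.2,1.3,301);P=np.array([np.array(c['R'])@f2w([-.09*np.sin(t),.085,.12+.09*np.cos(t)])+c['t'] for t in th])
    uv=np.c_[c['fx']*P[:,0]/P[:,2]+c['cx'],c['fy']*P[:,1]/P[:,2]+c['cy']];d=np.linalg.norm(uv-r[0]['location'],axis=1);k=d.argmin();print('theta',th[k],'px off',d[k])
E
python3 - <<'E'
from h import *
c=env.capture('scene');tip(c);theta(c);print(env.read_state()['force'])
E
```

```text
tcp [0.5129 0.0245 0.1399] f [-0.0336  0.0833  0.1399] lowest [[0.5175, 0.0405, 0.1104], [0.5294, 0.0448, 0.1132], [0.5145, 0.0399, 0.1152], [0.5297, 0.0449, 0.1169]] mid xy [0.5152 0.0323 0.14  ]
peg [([319.4, 197.0], 0.73)] axle [297.9, 224.3]
theta 0.935 px off 2.4418067773409393
[-0.36789975  0.21268179 -0.1660206 ]
```

play_rows([
  [[0,0,3],[0,0,0]],
  [[0,0,4],[0,0,0]],
  [[0,0,4],[0,0,0]],
  [[4,0,0],[0,0,0]],
  [[4,0,0],[0,0,0]],
])

```text
time: 10.08
eef_pos: [0.5854, 0.0266, 0.2562]
orientation: [[-0.945, -0.328, -0.002], [-0.328, 0.944, -0.01], [0.005, -0.008, -1.0]]
force: [-0.0, 0.2, -0.7]
opening: -0.003
```

```bash
python3 - <<'E'
from h import *
c=env.capture('scene');tip(c);theta(c)
th=.785
I=cv2.resize(c['img'][140:260,230:350],None,fx=5,fy=5,interpolation=cv2.INTER_CUBIC)
for k in range(-3,4):
  t=.785*k
  p=[]
  for r in(.034,.09):
    P=np.array(c['R'])@f2w([-r*np.sin(t),.085,.12+r*np.cos(t)])+c['t'];p.append((int((c['fx']*P[0]/P[2]+c['cx']-230+.5)*5),int((c['fy']*P[1]/P[2]+c['cy']-140+.5)*5)))
  cv2.line(I,p[0],p[1],(0,255,0),1)
cv2.imwrite('pics/j.png',I[...,::-1])
E
```

```text
tcp [0.5921 0.0259 0.2564] f [0.0413 0.0575 0.2564] lowest [[0.5813, 0.0323, 0.2854], [0.5967, 0.0296, 0.2897], [0.5969, 0.0258, 0.2899], [0.5966, 0.0293, 0.292]] mid xy [0.5904 0.0352 0.305 ]
peg [([317.5, 194.1], 0.92), ([208.2, 177.3], 0.26)] axle None
theta 0.665 px off 0.8273991722843441
```

View pics/j.png

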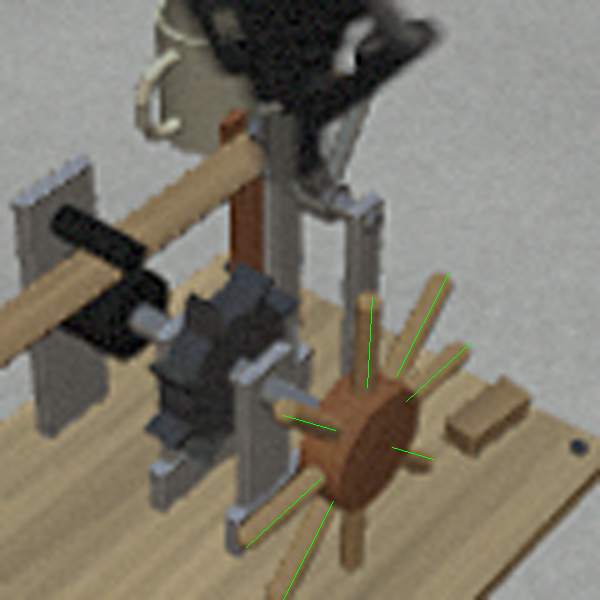

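play_rows([
  [[0,0,3],[0,0,0]],
  [[-3,-2.2,0],[0,0,0]],
  [[-3,-2.2,0],[0,0,0]],
  [[-3,-2.2,0],[0,0,0]],
  [[-3,-2.2,0],[0,0,0]],
])

```text
time: 10.65
eef_pos: [0.4606, -0.0593, 0.2773]
orientation: [[-0.941, -0.337, -0.021], [-0.337, 0.941, -0.005], [0.022, 0.003, -1.0]]
force: [-0.7, -0.2, 0.4]
opening: 0.001
```

play_rows([
  [[-3,-2.2,0],[0,0,0]],
  [[-2.3,-1.5,0],[0,0,0]],
  [[0,0,0],[0,0,0]],
])

```text
time: 10.9
eef_pos: [0.3979, -0.0975, 0.2739]
orientation: [[-0.942, -0.335, -0.029], [-0.335, 0.942, -0.004], [0.028, 0.006, -1.0]]
force: [0.2, -0.0, -1.1]
opening: -0.002
```

```bash
python3 - <<'E'
from h import *
cs,_=look(['tail_ball'])
tip(cs['scene']);theta(cs['scene']);print(env.read_state()['qpos'])
E
```

```text
tail_ball {'scene': ([305.4, 153.0], 0.88), 'top': ([299.7, 245.9], 0.64)}
    [ 0.4518 -0.0849  0.2308] gap 0.0137
tcp [ 0.4019 -0.0959  0.2747] f [-0.1792  0.0081  0.2747] lowest [[0.3964, -0.0912, 0.3041], [0.4058, -0.0867, 0.3062], [0.4052, -0.0879, 0.3082], [0.4105, -0.0931, 0.3099]] mid xy [ 0.4045 -0.0898  0.3249]
peg [([317.5, 195.2], 0.85)] axle [299.4, 228.3]
theta 0.685 px off 1.898406711440504
[ -26.94017051  -20.56051054  118.68142922   -0.83876983   83.14361865
 -136.68839021]
```

play_rows([
  [[0.8,-0.6,-3],[0,-1.5,0]],
  [[0.2,0,-3],[0,0,0]],
  [[0,0,-1.5],[0,0,0]],
  [[0,0,0],[0,0,0]],
])

```text
time: 11.53
eef_pos: [0.4167, -0.1, 0.1994]
orientation: [[-0.938, -0.346, 0.005], [-0.346, 0.938, -0.004], [-0.004, -0.006, -1.0]]
force: [0.5, 0.5, 0.4]
opening: -0.001
```

```bash
python3 - <<'E'
from h import *
tip(env.capture('scene'));s=env.read_state();print(s['force'],s['orientation'][:,2] if hasattr(s['orientation'],'shape') else s['orientation'])
E
```

```text
tcp [ 0.4172 -0.1003  0.2007] f [-0.1663 -0.0012  0.2007] lowest [[0.4169, -0.0918, 0.2305], [0.4238, -0.091, 0.2332], [0.4287, -0.0975, 0.2343], [0.426, -0.0925, 0.2361]] mid xy [ 0.4219 -0.092   0.2535]
[ 0.48208779  0.38789436 -0.29791454] [ 0.00673334 -0.00490807 -0.99996529]
```

play_rows([
  [[1.2,0.45,0.2],[0,0,0]],
  [[0.9,0.35,0.2],[0,0,0]],
  [[0.9,0.35,0.2],[0,0,0]],
  [[0.9,0.35,0.2],[0,0,0]],
  [[0.9,0.35,0.2],[0,0,0]],
])

```text
time: 12.0
eef_pos: [0.4702, -0.0805, 0.2158]
orientation: [[-0.937, -0.349, 0.009], [-0.349, 0.937, -0.008], [-0.006, -0.01, -1.0]]
force: [0.1, -0.7, 0.7]
opening: 0.006
```

play_rows([
  [[0.8,0.3,0.2],[0,0,0]],
  [[0.8,0.3,0.2],[0,0,0]],
  [[0.8,0.3,0.2],[0,0,0]],
  [[0.6,0.2,0.1],[0,0,0]],
  [[0,0,0],[0,0,0]],
])

```text
time: 12.42
eef_pos: [0.507, -0.0673, 0.226]
orientation: [[-0.936, -0.351, 0.014], [-0.351, 0.936, -0.008], [-0.011, -0.012, -1.0]]
force: [0.3, 0.1, -0.2]
opening: -0.001
```

```bash
python3 - <<'E'
from h import *
cs,_=look(['tail_ball']);c=cs['scene'];tip(c);theta(c);print(env.read_state()['force'])
E
```

```text
tail_ball {'scene': ([286.1, 164.9], 0.62), 'top': None}
tcp [ 0.5053 -0.0677  0.2253] f [-0.0723 -0.0007  0.2253] lowest [[0.5072, -0.0619, 0.1959], [0.5153, -0.063, 0.1983], [0.5117, -0.0596, 0.2021], [0.5174, -0.0599, 0.2041]] mid xy [ 0.5133 -0.0595  0.2577]
peg [([319.8, 197.6], 0.67)] axle [299.5, 223.9]
theta 1.0 px off 2.484995078606935
[ 0.39936566  0.17021418 -0.14989236]
```

play_rows([
  [[-1.5,-0.5,0],[0,0,0]],
  [[-1,0,3.5],[0,0,0]],
  [[0,0,4],[0,0,0]],
  [[0,0,3],[0,0,0]],
  [[-3,0,2],[0,0,0]],
])

```text
time: 13.13
eef_pos: [0.443, -0.0717, 0.3429]
orientation: [[-0.937, -0.348, -0.008], [-0.348, 0.937, 0.0], [0.007, 0.003, -1.0]]
force: [-0.7, -1.6, -0.2]
opening: 0.001
```

```bash
python3 - <<'E'
from h import *
cs,_=look(['tail_ball']);c=cs['scene'];tip(c);theta(c)
cv2.imwrite('pics/k.png',cv2.resize(c['img'][145:245,240:340],None,fx=6,fy=6,interpolation=cv2.INTER_CUBIC)[...,::-1])
E
```

```text
tail_ball {'scene': ([284.6, 166.3], 0.72), 'top': ([289.8, 219.4], 0.62)}
    [ 0.5322 -0.0559  0.2376] gap 0.0105
tcp [ 0.4412 -0.0713  0.3416] f [-0.1338  0.0178  0.3416] lowest [[0.4457, -0.0627, 0.3735], [0.4487, -0.0623, 0.3744], [0.4518, -0.0659, 0.3761], [0.4519, -0.062, 0.3778]] mid xy [ 0.4483 -0.0643  0.3896]
peg [([320.8, 195.6], 0.84), ([204.0, 177.0], 0.57)] axle [300.9, 225.8]
theta 0.9300000000000002 px off 0.4660894083841548
```

View pics/k.png

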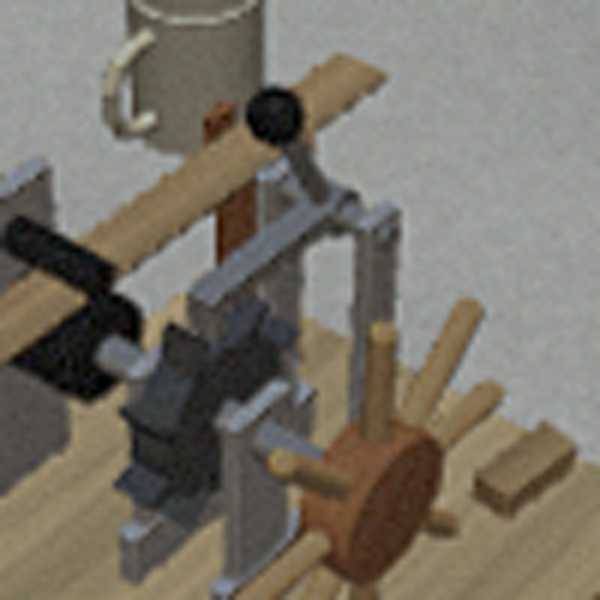

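```bash
python3 -c "
from h import *
s=env.read_state();print(s['time'],s['force']);print(env.hand_in())"
```

```text
13.4333 [-0.2075503   0.03484833 -0.53214907]
the job is handed in; nothing more can be done
None
```

The feeder has been let back by one notch and the pawl is down again. I handed the job in at 13.4 s, with the gripper clear of everything.

I pushed the tail ball towards the robot until the pawl stayed tipped back. I then pushed the top peg back by one spacing and pushed the ball over the other way so the pawl dropped.

**Last checks**
- **Pawl:** in the final picture the ball and nose are within about 1 pixel of their starting places. A pawl resting on a tooth should show a ball shift of several pixels, so I take it as fully seated.
- **Wheel:** a peg stands upright again, and the overlay for 0.785 rad fits the pegs. The intermediate pictures show a turn of one spacing.

**What disagreed or failed**
- **Wheel angle by network:** with the gripper clear of the pegs, the peg-end network gave 0.67 to 0.93 rad, so its readings scatter about 0.785.
- **Reported tool height:** the reported tip was about 29 mm lower than the cameras showed. My first push therefore passed over the ball without moving it. I corrected for this from then on.

I did not deliberately touch any loose things, and the mug and offcut look unmoved in the last picture. I did not measure the others again at the end.

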